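# Index the sampler's needle arm over the vial

### The job

The vial sampler's swing arm is pinned with its needle head over the drain in the middle of the deck. Hook a fingertip under the red pull ring, gently lift the index pin out of its hole, swing the arm one hole so that the needle stands over the amber sample vial in the red-banded holder, and let the pin spring fully home in that hole. Only touch the ring and arm with the outside of the fingers: do not pinch or force them, do not swing the arm over the white wash cup or past the vial, and leave the loose vial, jar and bottle where they stand.

Things in the scene. Friction and masses are not known exactly. Their poses are not given: they have to be found in the camera images.
- sampler: Benchtop vial sampler, fixed: white deck 355 x 340 mm, its top 28 mm above the bench, with a white rear housing 150 x 300 mm (top at 134 mm). Origin at bench level below the arm's swing axis; its -x axis points along the middle of the deck, roughly to the robot, +y to its left side seen along +x. The drain, a dark cup, lies 200 mm along -x.
- swing_axis (a point): Top of the arm's hub, on the vertical swing axis, 166 mm above the bench. Round it lies the steel index plate, a sector with its top at 144 mm: five holes 100 mm from the axis, 20 degrees (0.349 rad) apart, the middle one on the sampler's -x axis.
- swing_arm (a joint): Angle of the needle arm, rad: 0 = over the drain (the start); grows anticlockwise from above: +0.349 is over the station on the sampler's -y side, -0.349 over that on its +y side; stops at 0.78. Aluminium bar 36 mm wide, top at 162 mm, along the sampler's -x at 0. Pinned it has 0.008 rad of play; unpinned it swings with about 1.2 N of friction felt at the ring and stays where left.
- index_pin (a joint): Lift of the spring index pin, m: 0 = home (8 mm deep in its hole), clear of the index plate above 0.0085, upper stop at 0.018. Spring and weight press it down with 6 N at 0, rising by 0.25 N per mm. If let go between holes, its round foot rides on the plate at 0.008; within about 3 mm of a hole it drops in and centres itself.
- pull_ring: Red round pull ring, rigid with the pin and right above it, 100 mm from the swing axis. Upright, its opening facing along the arm: wire 5 mm, inside diameter 42 mm, outside 52 mm. Origin at the ring's centre, 224.5 mm above the bench with the pin home; x points along the arm to the swing axis, through the opening, z up. Below it a 13 mm stem and plunger body, 26 mm diameter, top at 184 mm.
- needle (a point): The needle's lower tip, 120 mm above the bench, 200 mm from the swing axis, under the middle of the white needle head (46 x 46 mm, top at 183 mm) at the end of the arm.
- vial_station: Grey round vial holder, 44 mm diameter, with a red band round its top, fixed on the deck, carrying the amber sample vial with white cap (cap top 82 mm above the holder's foot). On one side of the drain or the other. Origin at its foot, on its axis (deck level, 28 mm above the bench), 200 mm from the swing axis.
- vial_cap (a point): Middle of the sample vial's cap, 110 mm above the bench: the needle must stand over this.
- wash_station: The same grey holder with a blue band round its top, carrying a white open wash cup 36 mm wide; on the other side of the drain. Origin at its foot, on its axis.
- spare_vial: Loose amber vial with white cap, 27 mm diameter, 93 mm tall, standing on the deck's corner. Origin at its underside. Leave it.
- septum_jar: Loose jar with green lid, 52 mm diameter, 55 mm tall, on the bench beside the sampler. Origin at its underside. Leave it.
- water_bottle: Loose clear (greyish) water bottle, 64 mm diameter, 215 mm tall, on the bench beside the sampler. Origin at its underside. Leave it.

How it is judged:
On the way, in this order (a step that is already met when the one before it is completed fails the run):
1. the pin is lifted clear of the middle hole by the ring, the arm still over the drain (value of joint index_pin above 0.0085 m and value of joint swing_arm between -0.1 and 0.1 rad and contact force between the fingers and pull_ring above 2 N), for 0.1 s.
2. the needle stands over the sample vial and the pin is home in that hole (horizontal distance between needle and vial_cap below 0.006 m and value of joint index_pin below 0.002 m), for 0.2 s.
At the end, for the whole second after the job is handed in: The needle stands over the middle of the sample vial's cap (within 6 mm), the index pin is home in that hole (within 2 mm of fully down), and the arm is at rest (all of step 2 and velocity of joint swing_arm between -0.02 and 0.02 rad/s); the robot touches nothing.
It fails at once if the ring, the arm or another part of the sampler is pinched or forced (more than 30 N from the fingers) (contact force between the fingers and sampler above 30 N).
It fails at once if the needle is swung over the wash cup (horizontal distance between needle and wash_station below 0.02 m).
It fails at once if the arm is swung more than half a hole past the vial (value of joint swing_arm above 0.53 rad or value of joint swing_arm below -0.53 rad).
It fails at once if the loose vial, jar or bottle is moved, lifted or tipped (distance of any of spare_vial, septum_jar, water_bottle from where it was at the start of the episode above 0.015 m or angle between any of spare_vial, septum_jar, water_bottle's own z axis and vertical above 0.3 rad).
It also fails if it takes over 45 s, if anything falls off the work surface, if the arm or the gripper's body presses on something with over 40 N, if the wrist force passes 120 N, or if a joint passes its speed limit or range.

### The arm

A 6-joint arm with a two-finger parallel gripper is mounted at the origin on the work surface. World frame = base frame: x ahead of the robot, y to its left, z up, the work surface at z = 0. Lengths are in m, angles in rad, forces in N, time in s.
With the tool pointing down it reaches from about 0.425 to 1.125 m from the base axis. Payload 14.9 kg.
Tool frame: the origin (TCP) lies at the very end of the fingers, on their centre line; the grasp point (between the pads) lies 19 mm behind it; z points along the fingers, y is the line along which they close (so a half turn about z gives the same grasp; the last joint's range is limited). The gripper opens to 91 mm and grips with 3 to 60 N. Pads are 32 mm wide; open, the fingers measure 118 mm over their backs; the gripper's body (76 mm by 178 mm) begins 60 mm behind the grasp point.
Start: joints at [1.165, 0.379, 1.734, -0, 1.028, -0.033], TCP at [0.255, 0.652, 0.214] pointing down, gripper open.
Joint ranges: [-2.77, 2.77], [-0.74, 2.19], [0, 2.66], [-1.06, 4.2], [0.31, 2.87], [-3.08, 3.08]. Speed limits (rad/s): [1.89, 1.89, 2.39, 3.14, 3.14, 3.14].

### API

Orientations are given as a unit quaternion [x, y, z, w].
In Python, from cell import * gives the robot as it stands.
- The arm moves only by the shell command python3 -m crank 'ROWS' [FORCE]. ROWS is JSON, a list of rows, each a list of 3 entries, a list of its own where there are three numbers: the shift along the tool's x, y, z each as a share of 100 mm, from -1 to 1, then the turn, a rotation vector about the tool's x, y, z each as a share of 90 degrees, from -1 to 1, then the closure, from -1 (fully open) to 1 (shut), so that 0 is half open. In form: [[[tx, ty, tz], [rx, ry, rz], grip], ...]. A call has 1 to 12 rows; each row is the pose to reach, as a shift and turn from the pose commanded when the call began, along the tool's axes at that moment; what a row does not reach only later rows make up. A row lasts 1/8 s, in which the tool goes at most 62.5 mm and 10.7 degrees, less where a joint would pass 70% of its speed; a pose out of reach is approached as far as the arm can. A call with a number of a shift or a turn outside -1 to 1 is refused whole. A call with a gripper value outside its range is refused whole. The fingers move at their own pace and stop on an object; FORCE is the grip in N (left out, the last holds). Time passes only in rows, so rows that repeat a pose let the fingers close. It gives the time, the measured TCP pose, the force, the opening and the grip force at its end, in the units of the state.
- get_obs(): the state, without advancing time (a new reading comes with each control period).
- read_camera(name): name is "scene" or "side" or "wrist"; returns a dict with "img" (384x512x3 uint8, blue, green, red), "depth" (384x512 float32, m along the optical axis (not along the pixel's ray), 0 where there is no reading), "vertical_fov" (degrees; the focal length in pixels is half the picture's height over the tangent of half this angle, whatever the lens; pixels are square), "cx", "cy" (the principal point, pixels), "position" and "rotation" of the camera in the world. Camera axes: x right, y up, looking along -z (the intrinsics and any distortion apply to the point x, -y, -z); pixel columns grow to the right and rows downward; lengths in m; the calibration is good to about 2 mm. A picture is of the moment at which its call begins.
- finish_job(): hands the job in; it is judged then, once.
Trained networks look in the newest picture that a camera, given by its name, has taken for a name from the list of things; names that differ only in an ending like _2 or _b are one class to them, and where a whole thing is asked for, a point or a joint stands for the part that bears it (a point fixed in the world has none). Each returns a list of dicts, best first, with "conf" (0 to 1); they miss things now and then, are a little off and sometimes report something else, mostly with a low value. They report only what shows in the picture. A call takes as long as a camera call.
- search_frame(camera, label): "at" ([x, y, z] in m, in world coordinates, good to about 4 mm: the middle of the surface that is visible of it).
- landmark_of(camera, label): "at" ([x, y, z] in m, in world coordinates, good to about 4 mm: a listed point, or the origin of a listed thing).
The state is a dict: "t": time; "q": joint angles; "qvel": joint speeds; "effort": joint torques, N m; "tcp_pos": TCP position; "orientation": TCP orientation; "contact_force": force on the tool from outside, world axes, zero at the start; "wrist_torque": the same for the moment, N m; "finger_gap": finger opening in m; "finger_force": force on a finger pad.
Only numpy, scipy, OpenCV 4.12 (cv2) and the standard library are available. Lean on these libraries where they do the work, as an engineer would, in place of code of your own. Each camera call takes 0.05 s, during which the arm holds its last target. There are 200 camera calls.

## Working session

There is one attempt and no reset: what is moved stays moved. The work goes in short steps, Python scripts to look and compute and a shell command to move; the robot and the scene stay as the last step left them, time stands still between calls to the robot, and variables do not carry over. Pictures are saved under pics/ and viewed, at most 10 in all, crops included, and the job is handed in when it is done.

```bash
ls; mkdir -p pics
python3 - <<'E'
from cell import *
import cv2,numpy as np
o=get_obs();print(o['t'],o['tcp_pos'],o['orientation'],o['finger_gap'],o['contact_force'])
ims=[]
for c in ['scene','side']:
    r=read_camera(c);ims.append(r['img']);print(c,r['position'],r['rotation'],r['vertical_fov'],r['cx'],r['cy'])
    for l in ['swing_axis','pull_ring','needle','vial_station','vial_cap','wash_station','spare_vial','septum_jar','water_bottle','sampler']:
        for d in landmark_of(c,l)[:2]: print(c,l,np.round(d['at'],4),round(d['conf'],2))
for c,i in zip('ab',ims): cv2.imwrite(f'pics/{c}.png',i)
E
```

```text
pics
0.0 [0.25480424 0.65154445 0.21328771] [ 1.85312437e-01  9.82679497e-01 -5.42001240e-04 -1.13269414e-04] 0.091280570252913 [ 0.43590109 -0.01474691  0.00091915]
scene [0.76214819 0.29586726 1.07743492] [0.05669459 0.1718094  0.93247742 0.31265493] 45.48184447579165 252.3999612455201 191.2007731715071
scene swing_axis [ 0.6494 -0.0356  0.1664] 0.71
scene swing_axis [ 0.4639 -0.1134  0.0271] 0.65
scene pull_ring [ 0.5531 -0.0472  0.2236] 0.69
scene needle [ 0.4538 -0.0484  0.1201] 0.64
scene vial_station [0.4582 0.0208 0.0299] 0.75
scene vial_station [0.4601 0.0187 0.1098] 0.69
scene vial_cap [0.4593 0.0178 0.1074] 0.82
scene vial_cap [ 0.6475 -0.0349  0.167 ] 0.42
scene wash_station [ 0.4642 -0.1134  0.0271] 0.68
scene spare_vial [0.4406 0.0966 0.0271] 0.49
scene septum_jar [0.4986 0.1721 0.0048] 0.59
scene water_bottle [ 6.499e-01 -2.845e-01  4.000e-04] 0.92
scene sampler [ 0.6473 -0.0382 -0.0033] 0.69
side [0.97119115 0.04082584 0.89518468] [0.17611403 0.18384259 0.70515363 0.66177346] 49.50799925544646 256.76029383940124 186.3840924990739
side swing_axis [ 0.6544 -0.0425  0.1678] 0.7
side needle [ 0.4462 -0.0445  0.1224] 0.64
side vial_station [0.457  0.0213 0.0275] 0.79
side vial_cap [0.4581 0.0201 0.1116] 0.64
side wash_station [ 0.4664 -0.118   0.0264] 0.74
side spare_vial [0.4575 0.0204 0.1104] 0.74
side spare_vial [0.4359 0.0956 0.0293] 0.6
side septum_jar [0.4962 0.1752 0.0024] 0.85
side sampler [ 0.6507 -0.0384 -0.0011] 0.56
side sampler [ 0.655  -0.0407  0.1682] 0.49
```

```bash
python3 -c "
import cv2,numpy as np
a=cv2.imread('pics/a.png');b=cv2.imread('pics/b.png')
cv2.imwrite('pics/ab.png',cv2.resize(np.vstack([a,b]),(800,1200))[:, :][0:600]);cv2.imwrite('pics/b2.png',cv2.resize(b,(800,600)))"
```

```text
(no output)
```

View pics/ab.png

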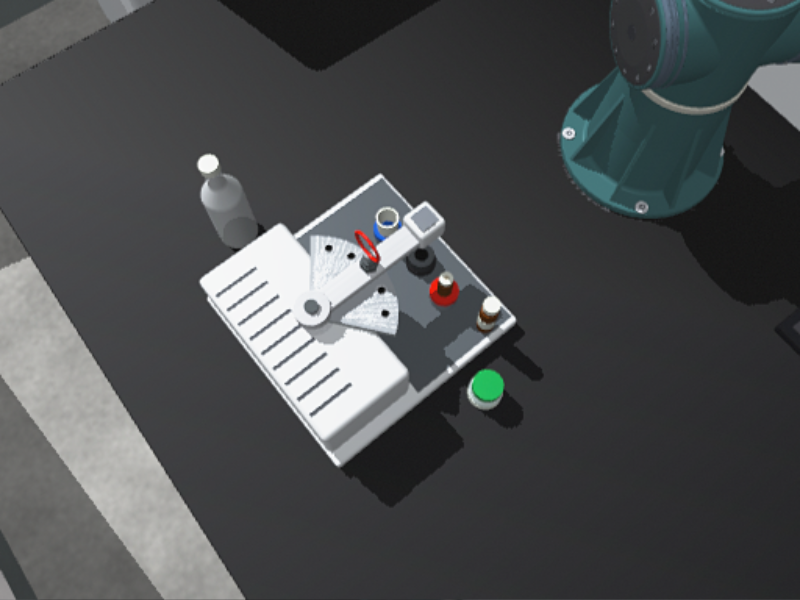

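View pics/b2.png

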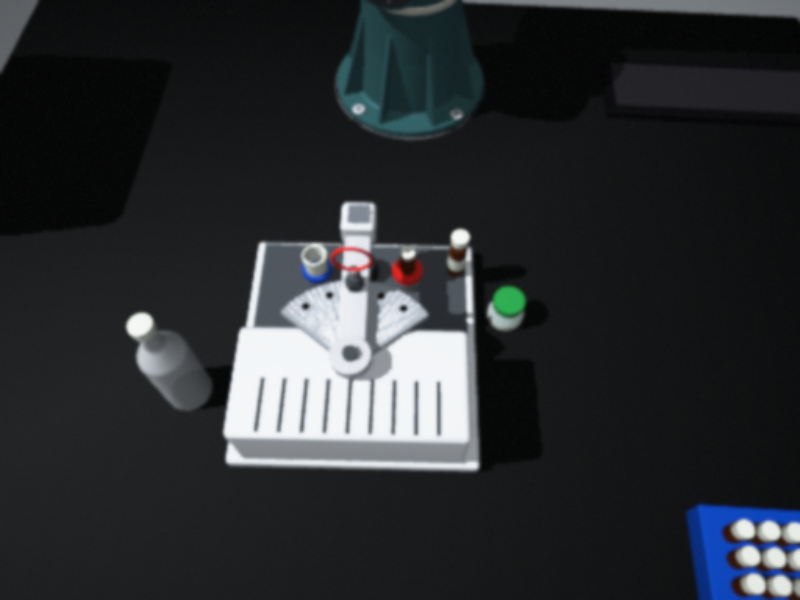

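The scene view shows the red-banded vial holder at about (445,290) and the blue-banded wash cup at (387,222). The ring is at (367,246), the hub at (312,308), and the bottle is behind the deck's -y side. The vial is therefore on the +y side, so the target angle is -0.349. Next I'll refine the sampler pose.

```bash
cat > h.py <<'E'
import numpy as np,cv2
from scipy.spatial.transform import Rotation as R
def cloud(r):
    h,w=r['depth'].shape; f=h/2/np.tan(np.radians(r['vertical_fov']/2))
    v,u=np.mgrid[:h,:w]; d=r['depth']
    p=np.stack([(u-r['cx'])/f*d,-(v-r['cy'])/f*d,-d],-1)
    return R.from_quat(r['rotation']).apply(p.reshape(-1,3)).reshape(h,w,3)+r['position']
E
python3 - <<'E'
from cell import *
from h import *
from scipy.optimize import least_squares
a=np.radians(20); 
loc={'swing_axis':(0,0),'pull_ring':(-.1,0),'needle':(-.2,0),'vial_cap':(-.2*np.cos(a),.2*np.sin(a)),'vial_station':(-.2*np.cos(a),.2*np.sin(a)),'wash_station':(-.2*np.cos(a),-.2*np.sin(a)),'sampler':(0,0)}
hz=dict(swing_axis=.166,pull_ring=.2245,needle=.12,vial_cap=.11,vial_station=.028,wash_station=.028,sampler=0)
D=[]
for k in range(3):
  for c in ['scene','side']:
    r=read_camera(c)
    for l in loc:
        for d in landmark_of(c,l)[:1]:
            if d['conf']>.45 and abs(d['at'][2]-hz[l])<.015: D.append((c,l,np.array(d['at'])))
    if k==0:
        P=cloud(r);i=r['img'].astype(int);m=(i[...,2]>120)&(i[...,1]<70)&(i[...,0]<70)&(P[...,2]>.19)&(P[...,2]<.27)
        q=P[m];print(c,'ring px',m.sum(),q.mean(0).round(4) if len(q) else '',q.min(0).round(4),q.max(0).round(4))
def res(p,cs): 
    o=[]
    for c,l,x in D:
        if c in cs:
            e=R.from_euler('z',p[2]).as_matrix()[:2,:2]@np.array(loc[l])+p[:2]-x[:2]; o+=list(e)
    return np.array(o)
for cs in (['scene'],['side'],['scene','side']):
    s=least_squares(res,[.65,-.04,.05],args=(cs,),loss='soft_l1',f_scale=.004)
    print(cs,s.x.round(4),np.sqrt(np.mean(s.fun**2)).round(4))
e=s.fun.reshape(-1,2)
print([(l,c,v.round(4).tolist()) for (c,l,_),v in zip(D,e)][:14],get_obs()['t'])
E
```

```text
scene ring px 78 [ 0.5527 -0.0451  0.229 ] [ 0.5492 -0.0677  0.202 ] [ 0.5555 -0.0201  0.2529]
side ring px 32 [ 0.5524 -0.0535  0.2317] [ 0.5502 -0.0669  0.2025] [ 0.5553 -0.0194  0.2472]
['scene'] [ 0.6503 -0.0388  0.0487] 0.0017
['side'] [ 0.6503 -0.0399  0.0419] 0.0022
['scene', 'side'] [ 0.6503 -0.0394  0.0451] 0.002
[('swing_axis', 'scene', [-0.0009, -0.0028]), ('pull_ring', 'scene', [0.0001, -0.0013]), ('needle', 'scene', [0.0005, -0.0002]), ('vial_cap', 'scene', [0.002, 0.002]), ('vial_station', 'scene', [0.0001, -0.0013]), ('wash_station', 'scene', [-0.0, -0.0023]), ('sampler', 'scene', [-0.0, -0.0004]), ('swing_axis', 'side', [-0.0029, 0.0027]), ('pull_ring', 'side', [-0.0037, 0.0023]), ('needle', 'side', [-0.0006, -0.006]), ('vial_cap', 'side', [0.0034, 0.0005]), ('vial_station', 'side', [0.0021, 0.0015]), ('wash_station', 'side', [-0.0003, -0.0015]), ('sampler', 'side', [-0.0038, 0.0025])] 3.5
```

```bash
M='python3 -m crank'
python3 -m crank '[[[-0.88,-0.58,-0.6],[0,0,0],-1],[[-0.88,-0.58,-0.6],[0,0,0],-1],[[-0.88,-0.58,-0.6],[0,0,0],-1]]'
python3 -m crank '[[[-0.88,-0.58,-0.6],[0,0,0],-1],[[-0.88,-0.58,-0.6],[0,0,0],-1],[[-0.88,-0.58,-0.6],[0,0,0],-1]]'
python3 -m crank '[[[-0.88,-0.58,-0.6],[0,0,0],-1],[[-0.88,-0.58,-0.6],[0,0,0],-1],[[-0.88,-0.58,-0.6],[0,0,0],-1]]'
cat >> h.py <<'E'
S=np.array([.6503,-.0394]);yaw=.0451
def ring(phi=0): # xy of ring centre at swing angle phi
    return S-.1*np.array([np.cos(yaw+phi),np.sin(yaw+phi)])
def orient(head,tilt,s):
    z=np.array([np.cos(tilt)*np.cos(head),np.cos(tilt)*np.sin(head),-np.sin(tilt)])
    y=s*np.array([-np.sin(head),np.cos(head),0]); return np.stack([np.cross(y,z),y,z],1)
def delta(o,p,Rt=None):
    R0=R.from_quat(o['orientation']); t=R0.inv().apply(np.array(p)-o['tcp_pos'])/.1
    w=(R0.inv()*R.from_matrix(Rt)).as_rotvec()/(np.pi/2) if Rt is not None else np.zeros(3)
    return t.round(3),w.round(3)
E
python3 - <<'E'
from cell import *
from h import *
o=get_obs();print(o['t'],o['tcp_pos'],o['q'])
for s in(1,-1): print(s,delta(o,[.68,.05,.42],orient(np.radians(172.6),np.radians(12),s)))
E
```

```text
t: 3.88
tcp_pos: [0.3179, 0.5648, 0.2766]
orientation: [0.187, 0.982, 0.002, 0.001]
contact_force: [0.6, 0.2, 0.3]
finger_gap: 0.0911
finger_force: 0.0
t: 4.25
tcp_pos: [0.3783, 0.479, 0.336]
orientation: [0.187, 0.982, 0.001, 0.001]
contact_force: [0.4, 0.6, -0.7]
finger_gap: 0.0908
finger_force: 0.0
t: 4.62
tcp_pos: [0.4388, 0.3933, 0.3952]
orientation: [0.186, 0.982, 0.001, 0.001]
contact_force: [-0.5, -0.7, -0.6]
finger_gap: 0.0912
finger_force: 0.0
4.625 [0.43882103 0.39328025 0.3952187 ] [ 6.91174910e-01  3.35786398e-02  1.81358290e+00 -7.17525058e-06
  1.29210607e+00 -5.04673148e-01]
1 (array([-3.502, -2.311, -0.249]), array([ 1.18 , -0.147,  1.455]))
-1 (array([-3.502, -2.311, -0.249]), array([ 0.107,  0.863, -0.131]))
```

```bash
python3 -m crank '[[[-0.88,-0.58,-0.06],[0,0,0],-1],[[-0.88,-0.58,-0.06],[0,0,0],-1],[[-0.88,-0.58,-0.06],[0,0,0],-1]]' >/dev/null
python3 -m crank '[[[-0.88,-0.58,-0.06],[0,0,0],-1],[[-0.88,-0.58,-0.06],[0,0,0],-1],[[-0.88,-0.58,-0.06],[0,0,0],-1]]' >/dev/null
python3 -m crank '[[[-0.88,-0.58,-0.06],[0,0,0],-1],[[-0.88,-0.58,-0.06],[0,0,0],-1],[[-0.88,-0.58,-0.06],[0,0,0],-1]]' >/dev/null
python3 -m crank '[[[-0.88,-0.58,-0.06],[0,0,0],-1],[[-0.88,-0.58,-0.06],[0,0,0],-1],[[-0.88,-0.58,-0.06],[0,0,0],-1]]' >/dev/null
python3 -m crank '[[[0,0,0],[0.107,0.863,-0.131],-1],[[0,0,0],[0.107,0.863,-0.131],-1],[[0,0,0],[0.107,0.863,-0.131],-1],[[0,0,0],[0.107,0.863,-0.131],-1],[[0,0,0],[0.107,0.863,-0.131],-1],[[0,0,0],[0.107,0.863,-0.131],-1],[[0,0,0],[0.107,0.863,-0.131],-1],[[0,0,0],[0.107,0.863,-0.131],-1],[[0,0,0],[0.107,0.863,-0.131],-1],[[0,0,0],[0.107,0.863,-0.131],-1]]'
cat >> h.py <<'E'
Rt=orient(np.radians(172.6),np.radians(12),-1)
def tcp_for(phi,back=0,up=0,ins=.015):
    # finger on tool -y side centred in ring; section in ring plane at height of ring centre + up; tip ins beyond ring
    c=np.array([*ring(phi),.2245+up]); return c+Rt[:,1]*.0524+Rt[:,2]*(ins-back)
E
python3 - <<'E'
from cell import *
from h import *
o=get_obs();print(o['t'],o['tcp_pos'],o['q'],R.from_quat(o['orientation']).as_matrix().round(3).tolist())
print(delta(o,tcp_for(0,back=.07),Rt)); print(tcp_for(0,.07))
r=read_camera('wrist');cv2.imwrite('pics/w1.png',r['img'])
E
```

```text
t: 7.38
tcp_pos: [0.6806, 0.0509, 0.4185]
orientation: [0.049, 0.776, 0.039, -0.628]
contact_force: [-0.5, 0.3, -0.0]
finger_gap: 0.0912
finger_force: 0.0
7.375 [0.68055111 0.0509318  0.41851255] [-0.00550672  0.77291727  1.13319094  0.22228952  2.58349046 -1.35471434] [[-0.207, 0.125, -0.97], [0.028, 0.992, 0.122], [0.978, -0.002, -0.209]]
(array([-1.654, -0.579,  1.   ]), array([-0.002,  0.   , -0.   ]))
[0.61050061 0.00112614 0.23593514]
```

View pics/w1.png

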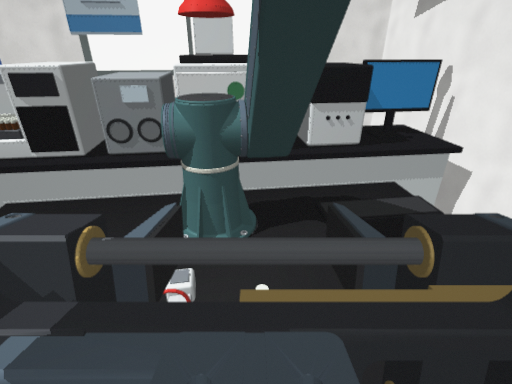

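The wrist view shows the ring at about (178,295), ahead of the finger on the tool's -y side. That's the finger I'll hook with.

```bash
python3 -m crank '[[[-0.8,-0.29,0.5],[0,0,0],-1],[[-0.8,-0.29,0.5],[0,0,0],-1],[[-0.8,-0.29,0.5],[0,0,0],-1]]' >/dev/null
python3 -m crank '[[[-0.8,-0.29,0.5],[0,0,0],-1],[[-0.8,-0.29,0.5],[0,0,0],-1],[[-0.8,-0.29,0.5],[0,0,0],-1],[[-0.8,-0.29,0.5],[0,0,0],-1]]'
python3 - <<'E'
from cell import *
from h import *
o=get_obs();print(o['t'],o['tcp_pos'],o['q'])
print(delta(o,tcp_for(0,back=.04),Rt),delta(o,tcp_for(0),Rt))
for c in('wrist','scene'):
    r=read_camera(c);P=cloud(r);i=r['img'].astype(int)
    m=(i[...,2]>100)&(i[...,1]<60)&(i[...,0]<60)&(P[...,2]>.19)&(P[...,2]<.27)&(abs(P[...,0]-.55)<.04);q=P[m]
    if len(q): print(c,m.sum(),q.mean(0).round(4),q.min(0).round(4),q.max(0).round(4))
    cv2.imwrite(f'pics/{c}2.png',r['img'])
a=cv2.imread('pics/wrist2.png');b=cv2.imread('pics/scene2.png')[80:300,130:380]
cv2.imwrite('pics/m2.png',np.hstack([cv2.resize(a,(400,300)),cv2.resize(b,(400,300),interpolation=2)]))
E
```

```text
t: 8.3
tcp_pos: [0.6108, 0.0005, 0.2434]
orientation: [0.05, 0.776, 0.04, -0.627]
contact_force: [0.6, -0.1, 0.3]
finger_gap: 0.0914
finger_force: 0.0
8.3 [6.10781283e-01 5.25879705e-04 2.43420186e-01] [-0.06421922  0.83328807  1.36622725  0.08197839  2.29930062 -1.50237062]
(array([-0.072,  0.006,  0.319]), array([-0.001,  0.001, -0.   ])) (array([-0.071,  0.007,  0.719]), array([-0.001,  0.001, -0.   ]))
wrist 411 [ 0.5527 -0.0349  0.2314] [ 0.5497 -0.0673  0.1999] [ 0.5553 -0.0184  0.2488]
scene 27 [ 0.5522 -0.0313  0.2256] [ 0.5501 -0.0533  0.2023] [ 0.5535 -0.0216  0.2506]
```

View pics/m2.png

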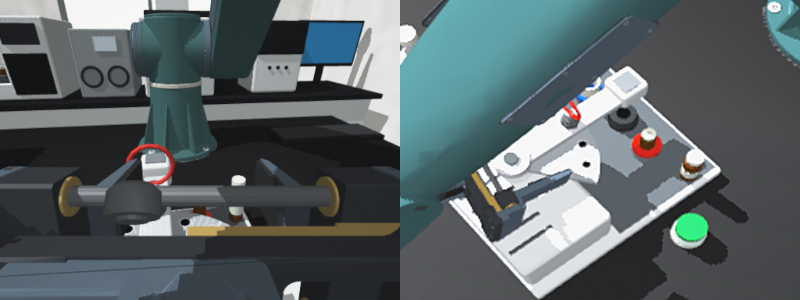

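The left panel (wrist) shows the -y finger lined up with the ring at about (150,165). In the right panel (scene) the arm is still over the drain. I measure the ring centre at y = -0.043, z = 0.224, which agrees with the given height. Inserting slowly.

```bash
python3 -m crank '[[[-0.06,0.01,0.2],[0,0,0],-1],[[-0.06,0.01,0.45],[0,0,0],-1],[[-0.06,0.01,0.5],[0,0,0],-1],[[-0.06,0.01,0.54],[0,0,0],-1],[[-0.06,0.01,0.58],[0,0,0],-1],[[-0.06,0.01,0.6],[0,0,0],-1]]'
python3 - <<'E'
from cell import *
from h import *
o=get_obs();print(o['t'],o['tcp_pos'],o['contact_force'],delta(o,tcp_for(0),Rt))
E
```

```text
t: 9.15
tcp_pos: [0.5524, 0.0082, 0.2227]
orientation: [0.05, 0.775, 0.04, -0.629]
contact_force: [-0.9, -0.0, 0.3]
finger_gap: 0.0912
finger_force: 0.0
9.15 [0.55241864 0.00823319 0.22265338] [-0.87839616 -0.02529772  0.3002263 ] (array([0.008, 0.005, 0.1  ]), array([-0.001, -0.001, -0.   ]))
```

```bash
python3 -m crank '[[[0.015,0.005,0.03],[0,0,0],-1],[[0.015,0.005,0.07],[0,0,0],-1],[[0.015,0.005,0.1],[0,0,0],-1],[[0.015,0.005,0.1],[0,0,0],-1]]'
python3 - <<'E'
from cell import *
from h import *
o=get_obs();print(o['t'],o['tcp_pos'],o['contact_force'],o['wrist_torque'],delta(o,tcp_for(0),Rt))
R0=R.from_quat(o['orientation']);print('1mm up',R0.inv().apply([0,0,.01]).round(3))
E
```

```text
t: 9.65
tcp_pos: [0.5421, 0.0101, 0.2219]
orientation: [0.05, 0.775, 0.04, -0.629]
contact_force: [-0.5, 0.2, -0.8]
finger_gap: 0.0911
finger_force: 0.0
9.65 [0.5420621  0.01008009 0.22192819] [-0.47706756  0.23345678 -0.79449374] [-0.02337382 -0.46972883  0.01866637] (array([-0.006, -0.001, -0.004]), array([-0.001, -0.001, -0.   ]))
1mm up [ 0.01  -0.    -0.002]
```

```bash
python3 -m crank '[[[0.02,0,-0.004],[0,0,0],-1],[[0.04,0,-0.008],[0,0,0],-1],[[0.06,0,-0.013],[0,0,0],-1],[[0.07,0,-0.015],[0,0,0],-1]]'
python3 -m crank '[[[0.02,0,-0.004],[0,0,0],-1],[[0.04,0,-0.008],[0,0,0],-1],[[0.06,0,-0.013],[0,0,0],-1],[[0.08,0,-0.017],[0,0,0],-1],[[0.08,0,-0.017],[0,0,0],-1]]'
```

```text
t: 10.15
tcp_pos: [0.5422, 0.01, 0.2289]
orientation: [0.05, 0.775, 0.04, -0.629]
contact_force: [-1.3, 0.3, -6.7]
finger_gap: 0.0914
finger_force: 3.1
t: 10.78
tcp_pos: [0.5423, 0.01, 0.2373]
orientation: [0.05, 0.775, 0.04, -0.629]
contact_force: [-1.2, 0.0, -9.3]
finger_gap: 0.0914
finger_force: 4.0
```

Run:
```python
from cell import *
from h import *
o=get_obs();R0=R.from_quat(o['orientation'])
for p in np.arange(1,9)/8*-.3491:
    print((R0.inv().apply(np.array([*(ring(p)-ring(0)),0]))/.1).round(3))
r=read_camera('wrist');P=cloud(r);i=r['img'].astype(int)
m=(i[...,2]>100)&(i[...,1]<60)&(i[...,0]<60)&(P[...,2]>.19)&(P[...,2]<.28)&(abs(P[...,0]-.55)<.04);q=P[m]
print(q.min(0),q.max(0),get_obs()['contact_force'])
```

```text
[0.001 0.043 0.006]
[0.002 0.087 0.011]
[0.003 0.13  0.014]
[0.003 0.174 0.014]
[0.003 0.217 0.013]
[0.002 0.261 0.011]
[0.001 0.304 0.006]
[ 0.     0.347 -0.001]
[ 0.54915577 -0.06744733  0.21177978] [ 0.56634734 -0.0187151   0.26170698] [-1.8129165  -0.41074337 -8.56203169]
```

The pin is about 12 mm up, on both the force and the camera reading. Swinging now.

```bash
python3 -m crank '[[[0.001,0.043,0.006],[0,0,0],-1],[[0.002,0.087,0.011],[0,0,0],-1],[[0.003,0.13,0.014],[0,0,0],-1],[[0.003,0.174,0.014],[0,0,0],-1],[[0.003,0.217,0.013],[0,0,0],-1],[[0.002,0.261,0.011],[0,0,0],-1],[[0.001,0.304,0.006],[0,0,0],-1],[[0,0.347,0],[0,0,0],-1],[[0,0.347,0],[0,0,0],-1]]'
python3 - <<'E'
from cell import *
from h import *
o=get_obs();print(ring(-.3491))
r=read_camera('wrist');P=cloud(r);i=r['img'].astype(int)
m=(i[...,2]>100)&(i[...,1]<60)&(i[...,0]<60)&(P[...,2]>.19)&(P[...,2]<.28)&(abs(P[...,0]-.55)<.04);q=P[m]
print(m.sum(),q.min(0),q.max(0))
cv2.imwrite('pics/w3.png',r['img'])
for c in('scene','side','wrist'):
    read_camera(c)
    for l in('needle','vial_cap','pull_ring','swing_axis'):
        for d in landmark_of(c,l)[:1]:print(c,l,np.round(d['at'],4),round(d['conf'],2))
E
```

```text
t: 11.95
tcp_pos: [0.5468, 0.0449, 0.2373]
orientation: [0.049, 0.775, 0.04, -0.629]
contact_force: [4.7, -0.2, -9.7]
finger_gap: 0.0915
finger_force: 4.9
[ 0.55488532 -0.00946608]
640 [ 0.5437261  -0.03257483  0.21232469] [0.5732539  0.01384141 0.26112095]
scene vial_cap [0.4623 0.0222 0.1086] 0.59
wrist vial_cap [0.4585 0.0225 0.1083] 0.45
```

View pics/w3.png

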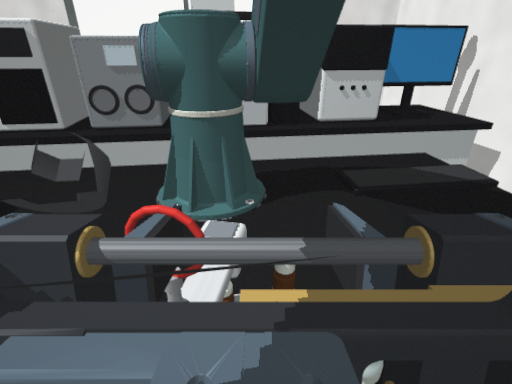

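The ring (about (165,235) in the picture) has moved with the arm, and its measured centre y = -0.0094 matches the target -0.0095. Lowering.

```bash
python3 -m crank '[[[-0.02,0,0.004],[0,0,0],-1],[[-0.04,0,0.008],[0,0,0],-1],[[-0.06,0,0.012],[0,0,0],-1],[[-0.08,0,0.016],[0,0,0],-1],[[-0.1,0,0.02],[0,0,0],-1],[[-0.12,0,0.025],[0,0,0],-1],[[-0.135,0,0.028],[0,0,0],-1],[[-0.15,0,0.031],[0,0,0],-1],[[-0.15,0,0.031],[0,0,0],-1]]'
python3 - <<'E'
from cell import *
from h import *
for k in range(2):
    r=read_camera('wrist');P=cloud(r);i=r['img'].astype(int)
    m=(i[...,2]>100)&(i[...,1]<60)&(i[...,0]<60)&(P[...,2]>.19)&(P[...,2]<.28)&(abs(P[...,0]-.55)<.04);q=P[m]
    print(m.sum(),q.min(0),q.max(0))
E
```

```text
t: 13.88
tcp_pos: [0.5467, 0.0445, 0.2222]
orientation: [0.05, 0.775, 0.04, -0.629]
contact_force: [0.6, 0.6, -0.2]
finger_gap: 0.0911
finger_force: 0.0
743 [ 0.54862306 -0.03376226  0.19918359] [0.56582788 0.01391998 0.24943983]
742 [ 0.54122849 -0.03392393  0.19917428] [0.56574477 0.01389542 0.24873768]
```

The ring is back at its home height (0.199 to 0.249) and the finger carries no load. Withdrawing straight back.

```bash
python3 -m crank '[[[0,0,-0.05],[0,0,0],-1],[[0,0,-0.12],[0,0,0],-1],[[0,0,-0.22],[0,0,0],-1],[[0,0,-0.35],[0,0,0],-1],[[0,0,-0.55],[0,0,0],-1],[[0,0,-0.7],[0,0,0],-1],[[0.3,0,-0.76],[0,0,0],-1],[[0.7,0,-0.85],[0,0,0],-1],[[1,0,-0.9],[0,0,0],-1],[[1,0,-0.9],[0,0,0],-1]]'
python3 -m crank '[[[0.5,0.5,-0.5],[0,0,0],-1],[[1,1,-1],[0,0,0],-1],[[1,1,-1],[0,0,0],-1],[[1,1,-1],[0,0,0],-1],[[1,1,-1],[0,0,0],-1]]'
python3 - <<'E'
from cell import *
from h import *
for c in('wrist','scene','side'):
    r=read_camera(c);P=cloud(r);i=r['img'].astype(int)
    m=(i[...,2]>100)&(i[...,1]<60)&(i[...,0]<60)&(P[...,2]>.19)&(P[...,2]<.28)&(abs(P[...,0]-.55)<.04);q=P[m]
    if len(q):print(c,m.sum(),q.min(0),q.max(0))
    for l in('needle','vial_cap','pull_ring','spare_vial'):
        for d in landmark_of(c,l)[:1]:print(c,l,np.round(d['at'],4),round(d['conf'],2))
    cv2.imwrite(f'pics/{c}4.png',r['img'])
b=cv2.imread('pics/scene4.png')[80:300,130:380]
cv2.imwrite('pics/m4.png',np.hstack([cv2.resize(cv2.imread('pics/wrist4.png'),(400,300)),cv2.resize(b,(400,300),interpolation=2)]))
E
```

```text
t: 15.22
tcp_pos: [0.614, 0.036, 0.3419]
orientation: [0.049, 0.777, 0.04, -0.627]
contact_force: [-0.3, -0.2, 1.1]
finger_gap: 0.0916
finger_force: 0.0
t: 15.85
tcp_pos: [0.7025, 0.1253, 0.4555]
orientation: [0.05, 0.774, 0.04, -0.629]
contact_force: [-0.3, -0.2, -0.0]
finger_gap: 0.0913
finger_force: 0.0
wrist needle [0.4582 0.0207 0.1187] 0.86
wrist vial_cap [0.4599 0.0221 0.1183] 0.46
scene vial_cap [0.4588 0.0189 0.1085] 0.79
scene spare_vial [0.441  0.0983 0.0246] 0.81
side 40 [ 0.54673588 -0.03335848  0.20171888] [ 0.55432146 -0.01815881  0.24294755]
side pull_ring [ 0.5557 -0.0099  0.2218] 0.6
```

View pics/m4.png

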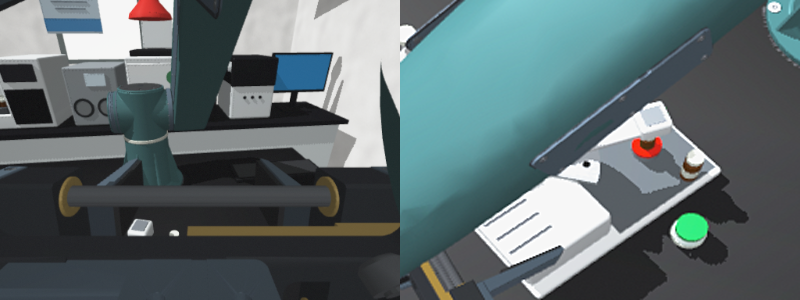

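In the right panel the needle head at about (655,118) stands over the red-banded vial, and the spare vial and jar haven't moved. The needle reads (0.458, 0.021) against the cap at (0.459, 0.019). The robot is clear, so I'm handing in.

```bash
python3 -c "
from cell import *
print(finish_job())"
```

```text
the job is handed in; nothing more can be done
None
```

The job is handed in with no verdict returned: by my last measurements the needle stands about 2 mm from the middle of the sample vial's cap (limit 6 mm), the pin is home in that hole, and the robot is clear of everything.

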